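# Clamp the valve block in the trainer's crank vise

## Robot

A 6-joint arm with a two-finger parallel gripper is mounted at the origin on the work surface. World frame = base frame: x ahead of the robot, y to its left, z up, the work surface at z = 0. Lengths are in mm, angles in rad, forces in N, time in s.
With the tool pointing down it reaches from about 275 to 1000 mm from the base axis. Payload 8.4 kg.
Tool frame: the origin (TCP) lies at the very end of the fingers, on their centre line; the grasp point (between the pads) lies 19 mm behind it; z points along the fingers, x is the direction in which the jaws open and shut, and the axes are right-handed (so a half turn about z gives the same grasp; the last joint's range is limited). The gripper opens to 85 mm and grips with 20 to 120 N. Pads are 22 mm wide; open, the fingers measure 114 mm over their backs; the gripper's body (76 mm by 85 mm) begins 54 mm behind the grasp point. The pads swing forward as they close: fully open they stand 13 mm farther back than shut.
Start: joints at [-1.122, 0.353, 1.633, -0, 1.155, -0.002], TCP at [272.303, -562.565, 231.281] pointing down, gripper open.
Joint ranges: [-2.63, 2.63], [-0.92, 2.1], [0.06, 2.66], [-1.3, 4.44], [0, 2.69], [-3.02, 3.02]. Speed limits (rad/s): [2.22, 2.22, 2.79, 3.14, 3.14, 3.14].

## Interface

Orientations are given as [roll, pitch, yaw] about the fixed x, y, z axes, in that order (R = Rz(yaw) Ry(pitch) Rx(roll)).
In Python, from rig import sense, grab_frame, calibration, sign_off gives the robot as it stands.
- The arm moves only by the tool servo_tool, never from a script. Its argument "series" is one flat list of numbers, 4 for each row, row after row: the shift along the world's x, y, z in m, then the turn about the world's z in degrees. In form: [x, y, z, yaw, x, y, z, yaw, ...]. A call has 1 to 8 rows; each row shifts and turns the commanded pose from where the row before left it; what a row does not reach is not made up. A row lasts 1/12 s, in which the tool goes at most 41.7 mm and 7.16 degrees, less where a joint would pass 70% of its speed; a pose out of reach is approached as far as the arm can. A call is refused whole if a number of a shift passes 0.0417 or a number of a turn 7.16, either way. A call with a gripper value outside its range is refused whole. "gripper" is the finger opening in m, from 0 to 0.0854, set as the call begins (left out, the last holds). The fingers move at their own pace and stop on an object; "newtons" is the grip in N (left out, the last holds). Time passes only in rows, so rows that do not move let the fingers close. It gives the time, the measured TCP pose, the force and the opening at its end, in the units of the state.
- sense(): the state, without advancing time (a new reading comes with each control period).
- grab_frame(name): name is "scene" or "top"; returns the picture (420x560x3 uint8, blue, green, red); there is no depth.
- calibration(name): a dict with "fx", "fy", "cx", "cy" (pixels), "rvec" (rotation vector, rad) and "tvec" (3), from world to camera coordinates, as OpenCV has them. Camera axes: x right, y down, z forward; pixel columns grow to the right and rows downward; lengths in mm; the calibration is good to about 2 mm. A picture is of the moment at which its call begins. calibration takes no time and is no camera call.
- sign_off(): hands the job in, once; it reports no verdict.
The state is a dict: "clock": time; "qpos": joint angles; "qvel": joint speeds; "joint_efforts": joint torques, N m; "eef_pos": TCP position; "tcp_rot": TCP orientation; "contact_force": force on the tool from outside, world axes, zero at the start; "wrist_torque": the same for the moment, N m; "opening": opening from 0.0 (shut) to 1.0 (fully open).
Only numpy, scipy, OpenCV 4.12 (cv2) and the standard library are available. Lean on these libraries where they do the work, as an engineer would, in place of code of your own. Each camera call takes 0.05 s, during which the arm holds its last target. There are 200 camera calls.

## Task

Two identical crank vises stand on the slotted plate of the training bench, and an aluminium block lies loose between the jaws of one of them. Turn that vise's crank clockwise (seen from above) until its sliding jaw has clamped the block firmly against the fixed jaw, then let go of the handle. Leave the empty vise alone: its crank must stay where it is.

Things in the scene. Friction and masses are not known exactly. Their poses are not given: they have to be found in the camera images.
- vise: Vise with the block: grey, 280 x 90 mm (130 over its feet), bolted to a 15 mm plate. Origin on its underside, centre line; x runs from crank end to fixed jaw, y left, z up. Bed top at z 30 mm; fixed jaw's face at x +85; jaws 80 wide, tops at 65. Crank axis vertical at x -105, y 0, over a gear housing 75 x 70, top at 70; crank arm at z 81 to 92. Only the hand grips stand higher.
- vise_handle (a point): Centre, half-way up, of the upright hand grip on that vise's crank: black cylinder, 22 mm diameter, 58 tall, foot 3 mm above the crank arm, 60 mm from the crank axis. It spins freely, so it can be held from above at any yaw with no wrist turn. Needs 4 to 5 N at the grip to turn; 10 to 15 N at the end clamps well. The drive is self-locking: the crank stays where it is left.
- vise_jaw: Sliding jaw of that vise: grey, steel face, 80 mm wide, 32 thick. Origin at the middle of the lower edge of its gripping face, at bed height; axes as the vise's. It closes along +x, 12 mm per radian of crank (clockwise from above); 1.5 to 2.7 rad are needed from the start, the grip passing round the end away from the jaws. The crank's stop lies 0.33 rad beyond clamped.
- block: Loose aluminium valve block, 40 mm along its own x, 50 along y, 40 tall, about 0.2 kg, dark bore on top. Origin at the centre of its underside. It lies on the vise's bed between the jaws, 3 to 9 mm short of the fixed jaw, its x roughly along the vise's x; the sliding jaw pushes it home.
- spare_vise_handle (a point): Centre of the same kind of hand grip on the crank of the other, empty vise, to be left alone.
There are look-alikes about, which are no part of the job. What is shaped like the block but brown or red is not meant.

How it is judged:
By the outcome, as a careful person would: the job done as asked, in the order asked, and still so for the second after the job is handed in, with the robot touching nothing.
It also fails if it takes over 40 s, if anything falls off the work surface, if the arm or the gripper's body presses on something with over 40 N, if the wrist force passes 120 N, or if a joint passes its speed limit or range.

## Working session

There is one attempt and no reset: what is moved stays moved. The work goes in short steps, Python scripts to look and compute and a tool call to move; the robot and the scene stay as the last step left them, time stands still between calls to the robot, and variables do not carry over. Pictures are saved under pics/ and viewed, about 8 in all and at most 12, crops included, and the job is handed in when it is done.

Besides the shell and the picture viewer there is one more tool, called as name(argument=value, ...) on one line, values as JSON. servo_tool: Moves the arm, as the interface text tells. Its arguments: {"type":"object","properties":{"series":{"type":"array"},"gripper":{"type":"number"},"newtons":{"type":"number"}},"required":["series"]}

```bash
mkdir -p pics
python3 - <<'E'
from rig import *
import cv2
for n in("scene","top"):
    cv2.imwrite(f"pics/{n}0.png",grab_frame(n)); c=calibration(n); print(n,c)
print(sense())
E
```

```text
scene {'fx': 505.711318726328, 'fy': 505.711318726328, 'cx': 273.25063000407107, 'cy': 201.40946653005403, 'rvec': array([ 2.22700846,  0.96714998, -0.39404382]), 'tvec': array([-364.33776507, -171.27572264, 1566.19316734])}
top {'fx': 384.69036362263114, 'fy': 384.69036362263114, 'cx': 278.54532015777306, 'cy': 207.72270552337886, 'rvec': array([ 2.16973057, -2.16100585,  0.09541092]), 'tvec': array([ 32.02817282, 494.91643105, 998.27206874])}
{'clock': 0.1, 'qpos': array([-1.12240484e+00,  3.53610001e-01,  1.63405833e+00, -4.44960469e-06,
        1.15522882e+00, -2.38371568e-03]), 'qvel': array([ 1.46927058e-03, -1.69125968e-03, -2.30852374e-04,  3.43338894e-04,
        8.57819525e-04, -8.30697515e-05]), 'joint_efforts': array([ 1.88717472e-04, -6.06355619e+01, -3.42820609e+01,  1.05700908e-04,
        4.01426587e-03,  1.33750632e-06]), 'eef_pos': array([ 272.10747989, -562.16959933,  230.61795012]), 'tcp_rot': array([ 3.14159169e+00,  1.30450325e-03, -1.12001932e+00]), 'contact_force': array([ 0.98872115,  0.17861105, -0.50874592]), 'wrist_torque': array([-0.04030308,  0.02147807,  0.01655529]), 'opening': 0.9983137506130586}
```

View pics/scene0.png

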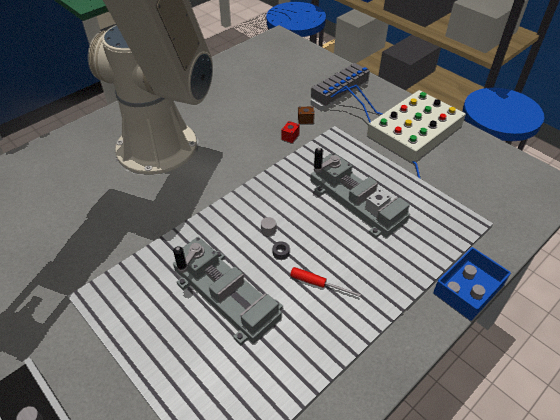

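View pics/top0.png

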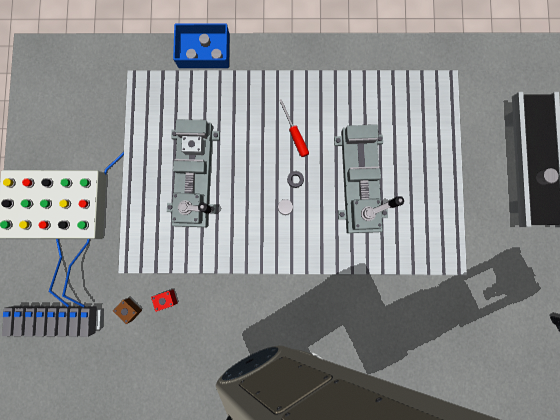

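The vise holding the block is the left one in the top view: block at (192,144), axis about (186,209), grip about (204,208). In the scene view its grip is at about (319,158). Things it could be confused with:
- the spare vise's grip: top (398,201), scene (180,257)
- the brown block: top (127,310)
- the red block: top (165,300)

The only vise with an aluminium block is the left one. Next I'll check that in a crop and measure it.

```bash
cat > h.py <<'E'
import numpy as np, cv2
from rig import *
def cam(n):
    c=calibration(n); R=cv2.Rodrigues(c["rvec"])[0]
    K=np.array([[c["fx"],0,c["cx"]],[0,c["fy"],c["cy"]],[0,0,1]]); return K,R,np.asarray(c["tvec"],float).reshape(3)
def ray(n,p):
    K,R,t=cam(n); return -R.T@t, R.T@np.linalg.inv(K)@[p[0],p[1],1.]
def onz(n,p,z):
    o,d=ray(n,p); return o+d*(z-o[2])/d[2]
def proj(n,P):
    K,R,t=cam(n); q=K@(R@np.asarray(P,float)+t); return q[:2]/q[2]
def tri(a,b):
    Ps=[cam(n)[0]@np.c_[cam(n)[1],cam(n)[2]] for n in("scene","top")]
    X=cv2.triangulatePoints(Ps[0],Ps[1],np.array(a,float),np.array(b,float)).ravel(); return X[:3]/X[3]
E
python3 - <<'E'
from h import *
s=cv2.imread("pics/scene0.png"); t=cv2.imread("pics/top0.png")
for n,im,(x0,y0,x1,y1) in(("scene",s,(305,140,335,180)),("top",t,(195,195,225,220)),("scene",s,(165,240,195,275)),("top",t,(385,190,412,212))):
    m=(im[y0:y1,x0:x1].max(2)<45).astype(np.uint8)
    k,l,st,ce=cv2.connectedComponentsWithStats(m)
    for i in range(1,k):
        if st[i,4]>12: print(n,st[i]+[x0,y0,0,0,0],ce[i]+[x0,y0])
a=cv2.resize(t[110:240,160:230],None,fx=4.4,fy=4.4,interpolation=cv2.INTER_CUBIC)
b=cv2.resize(s[140:240,300:415],None,fx=4,fy=4,interpolation=cv2.INTER_CUBIC)
c=np.zeros((580,800,3),np.uint8); c[:a.shape[0],:a.shape[1]]=a; c[:b.shape[0],330:330+b.shape[1]]=b
cv2.imwrite("pics/c1.png",c)
E
```

```text
scene [314 149   8  20 133] [317.72932331 158.9924812 ]
top [198 195  14  25 111] [204.59459459 207.77477477]
scene [173 247  14  23 184] [179.66847826 258.625     ]
top [389 197  15  11  89] [395.21348315 201.92134831]
```

View pics/c1.png

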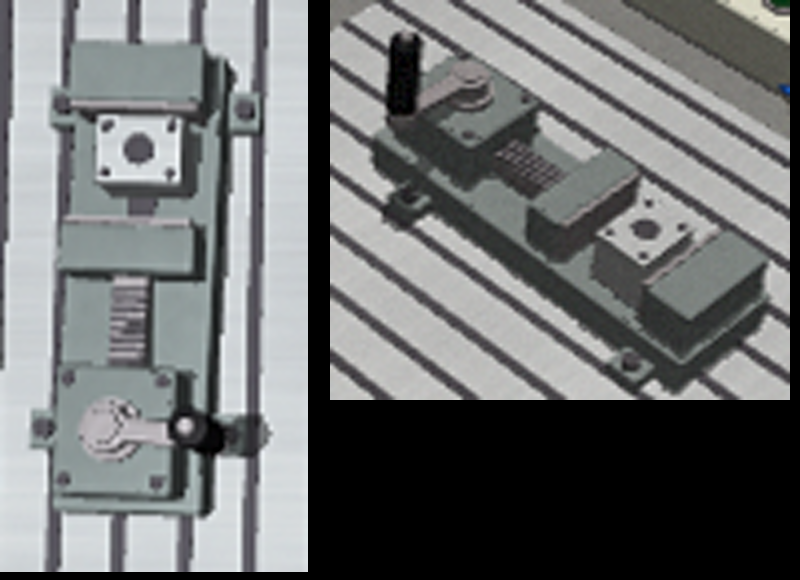

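The crop confirms it: the aluminium block with the dark bore sits in this vise. In full-image pixels, the grip runs from its top at (201.6,206.6) to its foot near (209,209), and the crank axis is near (184.3,207.3).

Run:
```python
from h import *
f=lambda x,y:(160+x/4.4,110+y/4.4)
g=lambda x,y:(300+(x-330)/4,140+y/4)
c=tri((317.8,159),(205,207.8)); print("grip tri",c,"top@168",onz("top",f(183,425),168),"scene ctr@139",onz("scene",(317.8,159),139),"top ctr@139",onz("top",(205,207.8),139))
print("axis top@108",onz("top",f(107,428),108),"scene",onz("scene",g(473,85),108), "tri",tri(g(473,85),f(107,428)))
fj=[onz("top",f(*p),80) for p in((68,105),(198,110))]; sj=[onz("top",f(*p),80) for p in((63,218),(198,225))]
print("fixed",fj,np.linalg.norm(fj[0]-fj[1]),"slide",sj,np.linalg.norm(sj[0]-sj[1]))
print("fixed far",[onz("top",f(*p),80) for p in((75,42),(205,45))])
hs=[onz("top",f(*p),85) for p in((65,365),(183,365),(58,495),(180,497))]; print("housing",np.round(hs),np.mean(hs,0))
print("block top",[onz("top",f(*p),85) for p in((97,112),(183,115),(95,183),(182,186))])
```

```text
grip tri [483.55859154 208.25547868 134.39734992] top@168 [482.53579602 208.69952061 168.        ] scene ctr@139 [487.09695027 204.80878544 139.        ] top ctr@139 [482.63632552 206.71833089 139.        ]
axis top@108 [486.80923842 263.81167673 108.        ] scene [503.69927303 259.12430209 108.        ] tri [491.13185363 271.4759322   91.10852316]
fixed [array([679.2146    , 299.36667446,  80.        ]), array([676.32821639, 223.15950954,  80.        ])] 76.26180692345508 slide [array([612.01433033, 300.18443539,  80.        ]), array([608.05083665, 221.55384181,  80.        ])] 78.73042314953008
fixed far [array([717.07809085, 296.4275302 ,  80.        ]), array([715.34198665, 219.96605817,  80.        ])]
housing [[525. 295.  85.]
 [525. 227.  85.]
 [451. 297.  85.]
 [450. 227.  85.]] [487.84283267 261.43183151  85.        ]
block top [array([673.58788718, 280.89898836,  85.        ]), array([671.87481243, 230.77533592,  85.        ]), array([631.5233562 , 280.82066093,  85.        ]), array([629.8497093 , 230.32948693,  85.        ])]
```

Numbers I'll work with:
- **Crank axis:** about (487.5, 263). It lies 190 mm from the fixed jaw, as it should.
- **Grip:** about (484, 206, 139). That gives r ≈ 57, against 60 in the description.
- **Jaw gap:** about 28 mm, so roughly 2.3 rad of turn.
- **Tool yaw:** about 45°, so the fingers push squarely at the end of the turn.

Now I'll travel there at height.

servo_tool(series=[0.009,0.032,0,4.5,0.009,0.032,0,4.5,0.009,0.032,0,4.5,0.009,0.032,0,4.5,0.009,0.032,0,4.5,0.009,0.032,0,4.5,0.009,0.032,0,4.5,0.009,0.032,0,4.5], gripper=0.0854)

```text
clock: 0.77
eef_pos: [344.2, -304.9, 231.1]
tcp_rot: [-3.141, 0.0, -0.488]
contact_force: [1.0, 0.7, 0.1]
opening: 0.994
```

servo_tool(series=[0.009,0.032,0,4.5,0.009,0.032,0,4.5,0.009,0.032,0,4.5,0.009,0.032,0,4.5,0.009,0.032,0,4.5,0.009,0.032,0,4.5,0.009,0.032,0,4.5,0.009,0.032,0,4.5])

```text
clock: 1.43
eef_pos: [416.2, -48.9, 231.3]
tcp_rot: [3.142, 0.0, 0.14]
contact_force: [1.4, 0.9, 0.1]
opening: 1.0
```

servo_tool(series=[0.009,0.032,0,4.5,0.009,0.032,0,4.5,0.009,0.032,0,4.5,0.009,0.032,0,4.5,0.009,0.032,0,4.5,0.009,0.032,0,4.5,0.005,0.028,0,4.5,0,0,0,0])

```text
clock: 2.1
eef_pos: [476.2, 173.6, 231.2]
tcp_rot: [-3.141, -0.002, 0.694]
contact_force: [-0.2, -0.3, 0.0]
opening: 0.998
```

servo_tool(series=[0.008,0.032,0,5,0,0,-0.02,0,0,0,-0.02,0,0,0,-0.02,0,0,0,-0.02,0,0,0,-0.02,0,0,0,-0.01,0,0,0,0,0])

```text
clock: 2.77
eef_pos: [481.6, 200.5, 119.1]
tcp_rot: [-3.14, 0.004, 0.773]
contact_force: [-0.5, -0.5, -0.1]
opening: 0.999
```

Run:
```python
from h import *
t=grab_frame("top"); s=grab_frame("scene"); print(sense()["eef_pos"],sense()["qpos"],proj("top",(484,206,139)),proj("scene",(484,206,139)))
a=cv2.resize(t[140:260,150:250],None,fx=4,fy=4,interpolation=cv2.INTER_CUBIC)
b=cv2.resize(s[100:220,270:370],None,fx=4,fy=4,interpolation=cv2.INTER_CUBIC)
cv2.imwrite("pics/c2.png",np.hstack([a,b]))
```

```text
[483.36614255 201.26302629 121.54622108] [ 3.91700994e-01  3.34901310e-01  1.94508207e+00 -4.16410114e-05
  8.62058115e-01 -3.81587233e-01] [205.31648116 207.22747299] [317.25457537 158.20500142]
```

View pics/c2.png

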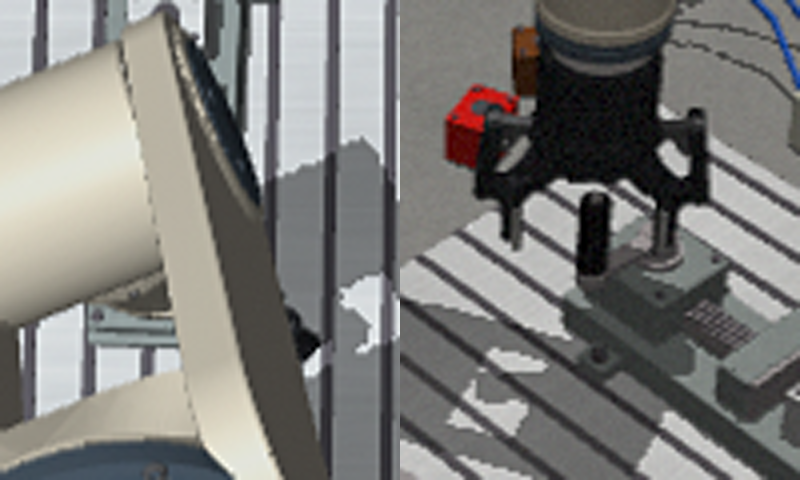

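In the scene view the open fingers, at x 515 and 663 in the crop, straddle the black grip at x 594. There is clear air above the arm and the housing. I'll centre a little in y and close.

servo_tool(series=[0.001,0.004,0,0,0,0,0,0,0,0,0,0,0,0,0,0,0,0,0,0,0,0,0,0,0,0,0,0,0,0,0,0], gripper=0.01, newtons=70)

```text
clock: 3.53
eef_pos: [484.4, 205.4, 121.8]
tcp_rot: [3.141, -0.0, 0.774]
contact_force: [-2.2, -0.8, 5.6]
opening: 0.239
```

The grip is held: opening is about 20.4 mm on a 22 mm cylinder. Next I'll work out the arc steps.

```bash
cat > arc.py <<'E'
import sys,numpy as np
from rig import sense
cx,cy,r,step,n=map(float,sys.argv[1:6]); s=sense(); p=s["eef_pos"]; f=s["contact_force"]
a=np.arctan2(p[1]-cy,p[0]-cx); print("r",np.hypot(p[0]-cx,p[1]-cy),"ang",a, "Frad,Ftan(cw)",f[0]*np.cos(a)+f[1]*np.sin(a),f[0]*np.sin(a)-f[1]*np.cos(a),f[2])
b=a-step*np.arange(int(n)+1); P=np.c_[cx+r*np.cos(b),cy+r*np.sin(b)]; P[0]=p[:2]
print(np.round(np.diff(P,axis=0)/1000,4).tolist())
E
python3 arc.py 487.5 264.5 59.2 0.05 16
```

```text
r 59.192896710333905 ang -1.6238506268903536 Frad,Ftan(cw) 0.9032494153021974 2.1052944533518145 5.633768923365205
[[-0.003, 0.0002], [-0.0029, 0.0004], [-0.0029, 0.0005], [-0.0029, 0.0007], [-0.0028, 0.0008], [-0.0028, 0.001], [-0.0028, 0.0011], [-0.0027, 0.0012], [-0.0026, 0.0014], [-0.0026, 0.0015], [-0.0025, 0.0016], [-0.0024, 0.0017], [-0.0023, 0.0019], [-0.0022, 0.002], [-0.0021, 0.0021], [-0.002, 0.0022]]
```

servo_tool(series=[-0.003,0.0002,0,0,-0.0029,0.0004,0,0,-0.0029,0.0005,0,0,-0.0029,0.0007,0,0,-0.0028,0.0008,0,0,-0.0028,0.001,0,0,-0.0028,0.0011,0,0,-0.0027,0.0012,0,0])

```text
clock: 4.2
eef_pos: [462.2, 212.1, 121.8]
tcp_rot: [3.141, -0.002, 0.774]
contact_force: [6.7, 1.7, 3.8]
opening: 0.243
```

```bash
python3 arc.py 487.5 264.5 59.2 0.05 8
```

```text
r 58.20676031966615 ang -2.021222224764548 Frad,Ftan(cw) -4.441075071205776 -5.25642138449708 3.842424925612646
[[-0.0031, 0.0005], [-0.0026, 0.0015], [-0.0025, 0.0016], [-0.0024, 0.0017], [-0.0023, 0.0019], [-0.0022, 0.002], [-0.0021, 0.0021], [-0.002, 0.0022]]
```

The tangential reaction of about 5 N matches the stated turning force, and the small inward pull means the arc is slightly too wide. I'll continue with a slight inward bias.

servo_tool(series=[-0.0026,0.0015,0,0,-0.0025,0.0017,0,0,-0.0024,0.0018,0,0,-0.0024,0.0019,0,0,-0.0023,0.002,0,0,-0.0022,0.0021,0,0,-0.0021,0.0022,0,0,-0.002,0.0023,0,0])

```text
clock: 4.87
eef_pos: [443.6, 227.4, 121.8]
tcp_rot: [3.141, -0.002, 0.774]
contact_force: [6.1, 0.1, 5.2]
opening: 0.243
```

```bash
python3 arc.py 487.5 264.5 59.2 0.05 8
```

```text
r 57.46961439915243 ang -2.43915983958083 Frad,Ftan(cw) -4.692139059372132 -3.8220938169193155 5.219537619937648
[[-0.0032, 0.0012], [-0.0017, 0.0024], [-0.0016, 0.0025], [-0.0015, 0.0026], [-0.0014, 0.0026], [-0.0012, 0.0027], [-0.0011, 0.0028], [-0.001, 0.0028]]
```

```bash
python3 arc.py 490.3 264.9 59.6 0.05 16
```

```text
r 59.884090647201624 ang -2.4642727398110305 Frad,Ftan(cw) -4.786633342364379 -3.703067828650196 5.219537619937648
[[-0.0016, 0.0025], [-0.0017, 0.0025], [-0.0016, 0.0025], [-0.0014, 0.0026], [-0.0013, 0.0027], [-0.0012, 0.0027], [-0.001, 0.0028], [-0.0009, 0.0028], [-0.0007, 0.0029], [-0.0006, 0.0029], [-0.0005, 0.0029], [-0.0003, 0.003], [-0.0002, 0.003], [-0.0, 0.003], [0.0001, 0.003], [0.0003, 0.003]]
```

servo_tool(series=[-0.0016,0.0025,0,0,-0.0016,0.0025,0,0,-0.0015,0.0025,0,0,-0.0014,0.0026,0,0,-0.0013,0.0027,0,0,-0.0011,0.0027,0,0,-0.0009,0.0028,0,0,-0.0008,0.0028,0,0])

```text
clock: 5.53
eef_pos: [432.8, 247.9, 121.7]
tcp_rot: [3.141, -0.0, 0.774]
contact_force: [3.0, -3.9, 8.5]
opening: 0.241
```

```bash
python3 arc.py 490.3 264.9 59.6 0.05 8
```

```text
r 59.9349591203791 ang -2.8540228134853374 Frad,Ftan(cw) -1.8176802289096738 -4.557280011828483 8.521410455817207
[[-0.0005, 0.003], [-0.0006, 0.0029], [-0.0005, 0.0029], [-0.0003, 0.003], [-0.0002, 0.003], [-0.0, 0.003], [0.0001, 0.003], [0.0003, 0.003]]
```

servo_tool(series=[-0.0007,0.0029,0.0001,0,-0.0006,0.0029,0.0001,0,-0.0005,0.0029,0.0001,0,-0.0003,0.003,0.0001,0,-0.0002,0.003,0.0001,0,0,0.003,0.0001,0,0.0001,0.003,0.0001,0,0.0003,0.003,0.0001,0])

```text
clock: 6.2
eef_pos: [430.6, 271.0, 121.9]
tcp_rot: [3.141, 0.001, 0.774]
contact_force: [6.1, -4.9, 1.4]
opening: 0.241
```

```bash
python3 arc.py 490.3 264.9 59.8 0.05 8
```

```text
r 60.03878786368344 ang 3.0401333695054666 Frad,Ftan(cw) -6.528750842703855 -4.270093163831255 1.4344583213966027
[[0.0006, 0.0029], [0.0005, 0.0029], [0.0007, 0.0029], [0.0008, 0.0029], [0.001, 0.0028], [0.0011, 0.0028], [0.0012, 0.0027], [0.0014, 0.0027]]
```

servo_tool(series=[0.0007,0.0029,0,0,0.0007,0.0029,0,0,0.0008,0.0029,0,0,0.0009,0.0029,0,0,0.0011,0.0028,0,0,0.0012,0.0028,0,0,0.0013,0.0027,0,0,0.0014,0.0027,0,0])

```text
clock: 6.87
eef_pos: [437.3, 293.2, 121.7]
tcp_rot: [-3.141, 0.004, 0.774]
contact_force: [-1.6, -3.6, 7.9]
opening: 0.236
```

```bash
python3 arc.py 490.3 264.9 59.8 0.04 8
```

```text
r 60.072870957708126 ang 2.6514084794104353 Frad,Ftan(cw) -0.31454582337656123 -3.895513926412649 7.906210967919929
[[0.0014, 0.002], [0.0013, 0.002], [0.0013, 0.002], [0.0014, 0.0019], [0.0015, 0.0019], [0.0016, 0.0018], [0.0016, 0.0017], [0.0017, 0.0017]]
```

About 1.96 rad done. The clamp should come near 2.3 rad, so the steps get smaller.

servo_tool(series=[0.0009,0.0016,0,0,0.0009,0.0016,0,0,0.001,0.0015,0,0,0.001,0.0015,0,0,0.0011,0.0014,0,0,0.0011,0.0014,0,0])

```text
clock: 7.37
eef_pos: [441.5, 300.2, 121.5]
tcp_rot: [-3.141, 0.009, 0.775]
contact_force: [-9.1, -17.3, 20.2]
opening: 0.239
```

```bash
python3 arc.py 490.3 264.9 59.8 0.03 8
```

```text
r 60.22935227568139 ang 2.5151424946937757 Frad,Ftan(cw) -2.75062642365776 -19.366420944200367 20.249531909917803
[[0.0014, 0.0012], [0.0011, 0.0014], [0.0012, 0.0014], [0.0012, 0.0013], [0.0012, 0.0013], [0.0013, 0.0013], [0.0013, 0.0012], [0.0013, 0.0012]]
```

Tangential force has jumped to 19 N after about 2.1 rad, or 25 mm of jaw travel against a measured gap of about 26 mm. That looks like the clamp. I'll let it settle and look.

servo_tool(series=[0,0,0,0,0,0,0,0,0,0,0,0])

```text
clock: 7.62
eef_pos: [441.5, 300.1, 121.6]
tcp_rot: [-3.141, 0.009, 0.774]
contact_force: [-5.5, -12.9, 16.8]
opening: 0.246
```

```bash
python3 - <<'E'
from h import *
s=grab_frame("scene"); t=grab_frame("top")
b=cv2.resize(s[130:240,300:420],None,fx=4.6,fy=4.6,interpolation=cv2.INTER_CUBIC)
cv2.imwrite("pics/c3.png",b)
E
python3 arc.py 490.3 264.9 59.8 0.03 4
```

```text
r 60.19114240550649 ang 2.5163422128707422 Frad,Ftan(cw) -2.468350217939384 -15.01243224968672 16.664918518260016
[[0.0014, 0.0012], [0.0011, 0.0014], [0.0012, 0.0014], [0.0012, 0.0013]]
```

View pics/c3.png

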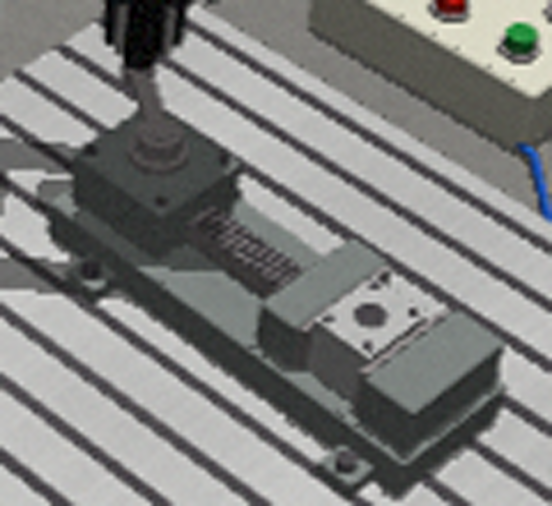

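The scene crop shows the block (bore at 370,315) with both jaws flat against it and no gap, while the grip still reads a steady 15 N. It's clamped, so I'll release and lift.

servo_tool(series=[0,0,0,0,0,0,0,0,0,0,0,0,0,0,0,0,0,0,0,0,0,0,0,0,0,0,0,0,0,0,0,0], gripper=0.0854)

```text
clock: 8.38
eef_pos: [445.0, 303.3, 122.0]
tcp_rot: [-3.142, 0.0, 0.774]
contact_force: [-0.3, -0.0, -0.5]
opening: 1.003
```

servo_tool(series=[0,0,0.01,0,0,0,0.02,0,0,0,0.025,0,0,0,0.025,0,0,0,0.025,0,0,0,0.02,0,0,0,0,0,0,0,0,0])

```text
clock: 9.05
eef_pos: [445.6, 303.6, 248.9]
tcp_rot: [3.141, -0.003, 0.774]
contact_force: [0.3, 0.9, -0.8]
opening: 0.997
```

servo_tool(series=[-0.02,-0.04,0,0,-0.02,-0.04,0,0,-0.02,-0.04,0,0,-0.02,-0.04,0,0,0,-0.04,0,0,0,-0.04,0,0,0,-0.04,0,0,0,0,0,0])

```text
clock: 9.72
eef_pos: [369.2, 28.4, 246.4]
tcp_rot: [3.141, 0.003, 0.768]
contact_force: [-0.2, 0.6, 0.9]
opening: 1.0
```

Run:
```python
from h import *
s=grab_frame("scene"); t=grab_frame("top")
a=cv2.resize(t[100:250,150:420],None,fx=2.9,fy=2.9,interpolation=cv2.INTER_CUBIC)[:300,:780]
t2=cv2.resize(t[110:235,150:420],None,fx=2.2,fy=2.2,interpolation=cv2.INTER_CUBIC)
b=cv2.resize(s[130:240,300:420],None,fx=2.4,fy=2.4,interpolation=cv2.INTER_CUBIC)
c=np.zeros((t2.shape[0]+b.shape[0],t2.shape[1],3),np.uint8);c[:t2.shape[0]]=t2;c[t2.shape[0]:,:b.shape[1]]=b
cv2.imwrite("pics/c4.png",c); print(sense()["contact_force"],sense()["clock"])
t0=cv2.imread("pics/top0.png"); print("spare diff",cv2.absdiff(t,t0)[190:215,385:412].mean())
```

```text
[-0.42286628 -0.5066833   0.91163818] 9.8167
spare diff 7.8785185185185185
```

View pics/c4.png

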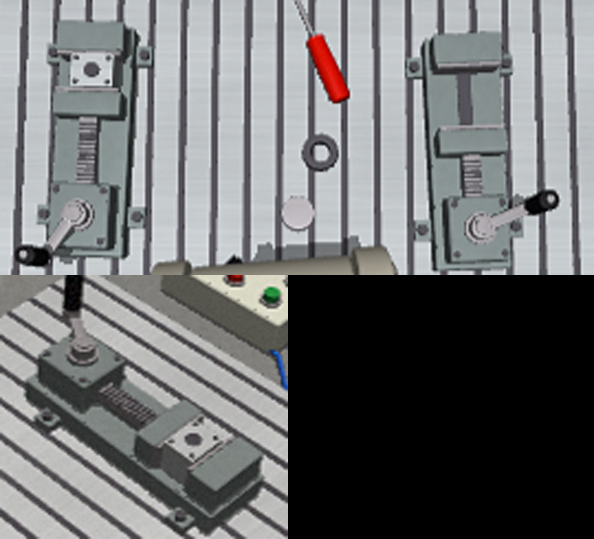

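Top view: the block (92,70 in the crop) is held between both jaws and the handle stands free. The spare vise looks unchanged, with its grip at (545,200), and the arm is clear.

```bash
python3 -c "
from rig import *
sign_off()"
```

```text
the job is handed in; nothing more can be done
```

The block is clamped in its vise and the job is handed in, finished at about 9.8 s of the 40 s allowed. I turned that vise's crank clockwise by about 2.1 rad, or 25 mm of jaw travel, then let go and moved the arm clear.

- **Clamping:** the tangential force rose from about 4 N while turning to 19 N at the end, and settled at 15 N just before release. The 19 N peak is a little over the 10 to 15 N suggested. The last pictures show both jaws against the block with no visible gap.
- **After release:** the force on the tool was about zero and the handle stood free.
- **Spare vise:** its crank looks to be where it started. A pixel comparison around its grip gave a mean difference of 7.9; I put that down to lighting or shadow but did not check it further.
- **Disagreement:** the crank axis I first measured was about 3 mm off, so I corrected the arc during the turn. Side forces stayed under 7 N. An upward force on the tool peaked at about 20 N during clamping.

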